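Set up a saucepan at the sprung size gauge

TASK

Check the lidded saucepan against the carton size set on the gauge: slide it along the board, without lifting or tipping it, from the single ring to the double ring so that it stands inside the inner ring, and let go of it. Then pull the gauge's sprung rod out by its upright knob until its pointer is in line with the cursor on the scale (its length mark), and finish while still holding it steady there. Leave the cursor and the other wares where they are.

Things in the scene. Friction and masses are not known exactly. Their poses are not given: they have to be found in the camera images.
- station: fixed light wood board 320 mm (its x) by 580 mm (its y), 12 mm thick, turned up to 0.2 rad; origin at the centre of its underside, z up. It carries the double ring and, along its far edge, the gauge, whose rod comes out towards the board's -y
- measure (a point): centre of the double ring (two thin dark flat circles on the board, 5 mm wide lines of radius 70 and 81 mm, nothing raised), on the board's top, 12 mm above the table: where the saucepan must go. Axes are the board's
- tube_mouth (a point): centre of the mouth of the gauge's fixed aluminium tube, 47 mm above the table; axes are the board's. The tube, 28 mm thick (34 mm at the mouth collar, top 64 mm above the table), runs 200 mm from here along the board's +y; an inner spring draws the rod in with 3 N at home plus 50 N/m. A white ticked scale strip, 26 mm wide, top 26 mm above the table, lies parallel beyond the rod
- waiting: centre of the single ring (one thin flat dark circle, radius 70 mm, nothing raised), on the board's top, to the left or right of the double ring by 160 to 190 mm along the board's y: where the saucepan starts
- pot: closed terracotta saucepan, one piece with its lid, 0.55 to 0.95 kg; origin at its underside's centre, z up. Round body 116 mm across, 62 mm high, lid rising to 77 mm (120 mm across at the rim), on top at the centre an upright round lid knob 24 mm across from 77 to 122 mm above the origin; two small ears stick out to 80 mm from the centre along its +y and -y, 46 mm up
- knob: dark wood upright round knob on the rod's end, 22 mm across, from 36 to 109 mm above the table; origin on its axis, 47 mm above the table; axes are the board's. Only the 12 mm thick rod joins it, on its +y side, 41 to 53 mm up. With the rod home its axis is 45 mm from the tube's mouth. It slides only along the board's y, out to -y by up to 150 mm
- rod_pointer (a point): tip of the thin dark steel pointer (3 mm wide) that sticks out 35 mm from the knob's axis towards the board's +x, in line with the knob's axis; 37 mm above the table; axes are the board's
- cursor_mark (a point): middle of the near edge of the cursor (the length mark): a dark steel block 34 mm (board x) by 10 mm (board y), top 42 mm above the table, on the scale, at 60 to 135 mm of rod travel. The point is on its centre line, so the pointer is in line when both have the same board y, within half the cursor's width (5 mm). It slides if pushed. Axes are the board's
- bowl: white bowl, 100 mm across, 45 mm high, standing on the board on the opposite side of the double ring from the single ring; origin under its centre; leave alone
- tumbler: white tumbler, 56 mm across, 60 mm high, on the board's far right corner, near the end of the scale; leave alone
- wood_bowl: wooden bowl, 150 mm across, 60 mm high, on the table at the robot's right, beside the board; leave alone
- plate: blue plate, 160 mm across, 20 mm high, on the table at the robot's left, beside the board; leave alone
- cup: small white cup, 46 mm across, 50 mm high, on the board beyond the gauge's tube; leave alone
There are look-alikes about, which are no part of the job. Leave any black or purple look-alike of the pot alone.

How it is judged:
By the outcome, as a careful person would: the job done as asked, in the order asked, and still so for the second after the job is handed in, while the arm keeps its last pose, push and grip.
It also fails if it takes over 50 s, if anything falls off the work surface, if the arm or the gripper's body presses on something with over 40 N, if the wrist force passes 120 N, or if a joint passes its speed limit or range.

ROBOT

A 6-joint arm with a two-finger parallel gripper is mounted at the origin on the work surface. World frame = base frame: x ahead of the robot, y to its left, z up, the work surface at z = 0. Lengths are in m, angles in rad, forces in N, time in s.
With the tool pointing down it reaches from about 0.25 to 0.8 m from the base axis. Payload 8.5 kg.
Tool frame: the origin (TCP) lies at the very end of the fingers, on their centre line; the grasp point (between the pads) lies 19 mm behind it; z points along the fingers, y is the direction in which the jaws open and shut (so a half turn about z gives the same grasp; the last joint's range is limited). The gripper opens to 85 mm and grips with 20 to 120 N. Pads are 22 mm wide; open, the fingers measure 114 mm over their backs; the gripper's body (76 mm by 85 mm) begins 54 mm behind the grasp point. The pads swing forward as they close: fully open they stand 13 mm farther back than shut.
Start: joints at [-1.323, 0.238, -0.013, 1.319, 0, 1.571], TCP at [0.129, -0.509, 0.231] pointing down, gripper open.
Joint ranges: [-2.66, 2.66], [-1.03, 1.9], [-1.14, 1.46], [-1.82, 2.27], [-1.45, 1.34], [-3.14, 3.14]. Speed limits (rad/s): [2.22, 2.22, 2.79, 3.14, 3.14, 3.14].

INTERFACE

Orientations are given as a unit quaternion [w, x, y, z].
In Python, from workcell import manip gives the robot as it stands.
- The arm moves only by the tool step_arm, never from a script. Its argument "plan" is text: rows parted by semicolons, each of 5 numbers parted by spaces: the shift along the tool's x, y, z in cm, then the turn about the tool's z in degrees, then the finger opening in cm, from 0 to 8.54. In form: tx ty tz yaw fingers; .... A call has 1 to 10 rows; each row is the pose to reach, as a shift and turn from the pose commanded when the call began, along the tool's axes at that moment; what a row does not reach only later rows make up. A row lasts 1/12 s, in which the tool goes at most 41.7 mm and 7.16 degrees, less where a joint would pass 70% of its speed; a pose out of reach is approached as far as the arm can. A call with a gripper value outside its range is refused whole. The fingers move at their own pace and stop on an object; "force" is the grip in N (left out, the last holds). Time passes only in rows, so rows that repeat a pose let the fingers close. It gives the time, the measured TCP pose, the force and the opening at its end, in the units of the state.
- manip.get_obs(): the state, without advancing time (a new reading comes with each control period).
- manip.grab_frame(name): name is "side" or "top"; returns a dict with "img" (384x512x3 uint8, blue, green, red), "K" (3x3 intrinsics, pixels), "eye" and "attitude" of the camera in the world. Camera axes: x right, y down, z forward; pixel columns grow to the right and rows downward; lengths in m; the calibration is good to about 2 mm. A picture is of the moment at which its call begins. There is no depth.
- manip.sign_off(): hands the job in, once; it reports no verdict.
The state is a dict: "clock": time; "q": joint angles; "qd": joint speeds; "effort": joint torques, N m; "eef_pos": TCP position; "tool_rot": TCP orientation; "force": force on the tool from outside, world axes, zero at the start; "moment": the same for the moment, N m; "grip_width": finger opening in m.
Only numpy, scipy, OpenCV 4.12 (cv2) and the standard library are available. Lean on these libraries where they do the work, as an engineer would, in place of code of your own. Each camera call takes 0.05 s, during which the arm holds its last target. There are 200 camera calls.

## Working session

There is one attempt and no reset: what is moved stays moved. The work goes in short steps, Python scripts to look and compute and a tool call to move; the robot and the scene stay as the last step left them, time stands still between calls to the robot, and variables do not carry over. Pictures are saved under pics/ and viewed, about 8 in all and at most 12, crops included, and the job is handed in when it is done.

Besides the shell and the picture viewer there is one more tool, called by a JSON object that holds its "name" and its "arguments". step_arm: Moves the arm, as the interface text tells. Its arguments: {"type":"object","properties":{"plan":{"type":"string"},"force":{"type":"number"}},"required":["plan"]}

```bash
mkdir -p pics
cat > h.py <<'E'
import numpy as np, cv2
from workcell import manip
from scipy.spatial.transform import Rotation as R
def rot(a):
    a=np.array(a,float)
    return a if a.shape==(3,3) else R.from_quat(a[[1,2,3,0]]).as_matrix()
def ray(f,uv):
    K=np.array(f["K"]); d=rot(f["attitude"])@np.linalg.inv(K)@np.array([uv[0],uv[1],1.])
    return np.array(f["eye"],float),d
def onz(f,uv,z):
    e,d=ray(f,uv); return e+d*(z-e[2])/d[2]
def proj(f,p):
    c=rot(f["attitude"]).T@(np.array(p)-np.array(f["eye"])); c=np.array(f["K"])@c; return c[:2]/c[2]
E
python3 - <<'E'
from h import *
import pickle
o=manip.get_obs(); print(o)
fs={}
for n in("top","side"):
    f=manip.grab_frame(n); fs[n]=f; print(n,f["K"],f["eye"],f["attitude"])
    cv2.imwrite(f"pics/{n}0.png",cv2.resize(f["img"],(800,600),interpolation=cv2.INTER_CUBIC))
pickle.dump(fs,open("f0.pkl","wb"))
E
```

```text
{'clock': 0.0, 'q': array([-1.32298780e+00,  2.38792905e-01, -1.42449393e-02,  1.31919998e+00,
       -3.28085290e-05,  1.57081602e+00]), 'qd': array([-0.00134813, -0.00209315,  0.00015857,  0.00138907, -0.00112573,
       -0.0003712 ]), 'effort': array([ 4.29569400e-04, -5.38777828e+01,  3.46435976e+01,  1.82525651e-02,
        9.74013642e-05,  1.74290939e-06]), 'eef_pos': array([ 0.12866152, -0.5085668 ,  0.23067489]), 'tool_rot': array([-7.13194313e-04,  9.92334640e-01,  1.23577679e-01, -1.05360967e-04]), 'force': array([ 0.27005808, -0.77223403,  0.49333005]), 'moment': array([ 0.02016365, -0.01270904,  0.02863806]), 'grip_width': 0.08507096234250767}
top [[479.23024928   0.         258.53226887]
 [  0.         479.23024928 195.40664419]
 [  0.           0.           1.        ]] [ 0.38967437 -0.00703715  1.63918584] [-0.0161008   0.7155211  -0.69805009  0.02227995]
side [[396.8006933    0.         257.73936293]
 [  0.         396.8006933  197.36545   ]
 [  0.           0.           1.        ]] [0.14968311 1.01048706 0.64229309] [ 0.07469773 -0.14466363  0.84580279 -0.50804559]
```

View pics/top0.png

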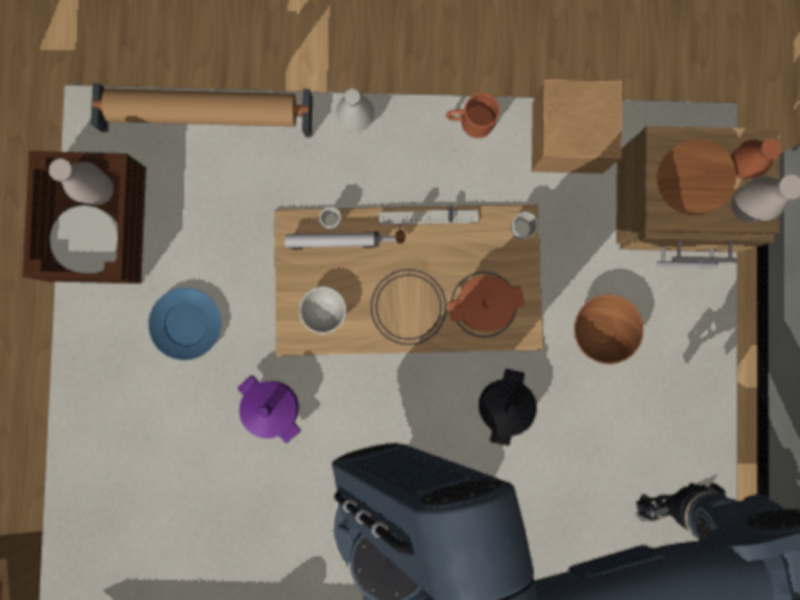

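View pics/side0.png

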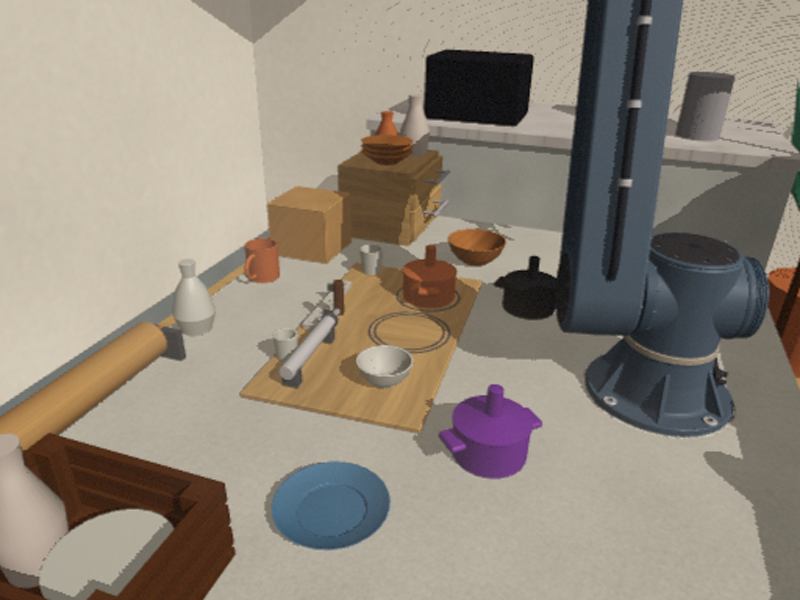

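Top view (800-px scale): terracotta pot at (485,303), double ring at (408,307), gauge knob at (400,237), cursor at (450,213), tumbler at (523,225). The side view agrees, with the black and purple look-alikes standing off the board.

```bash
cat > m.py <<'E'
from h import *
import pickle,sys
fs=pickle.load(open("f0.pkl","rb"))
f=fs["top"]; im=f["img"]; s=1.5625
hsv=cv2.cvtColor(im,cv2.COLOR_BGR2HSV)
# board: wood mask, min area rect
box=lambda m,x0,y0,x1,y1:(lambda z:(z.__setitem__((slice(y0,y1),slice(x0,x1)),m[y0:y1,x0:x1]),z)[1])(np.zeros_like(m))
wood=((hsv[...,0]>8)&(hsv[...,0]<25)&(hsv[...,1]>60)).astype(np.uint8)*255
b=box(wood,170,125,352,232); b=cv2.morphologyEx(b,cv2.MORPH_OPEN,np.ones((3,3)))
c=max(cv2.findContours(b,0,1)[0],key=cv2.contourArea)
hull=cv2.convexHull(c); r=cv2.boxPoints(cv2.minAreaRect(hull))
P=np.array([onz(f,p,0.012) for p in r]); print("board corners",P.round(4).tolist(),[np.linalg.norm(P[i]-P[i-1]).round(4) for i in range(4)])
for i in range(4):
    d=P[i]-P[i-1]
    print("edge ang deg",np.degrees(np.arctan2(d[1],d[0])).round(2))
print("centre",P.mean(0))
# terracotta
t=((hsv[...,0]<9)&(hsv[...,1]>120)&(hsv[...,2]>40)).astype(np.uint8)*255
t=box(t,283,165,340,220); 
ys,xs=np.nonzero(t); print("terra bbox",xs.min(),xs.max(),ys.min(),ys.max(),len(xs))
(cx,cy),(w,h),a=cv2.minAreaRect(np.c_[xs,ys].astype(np.float32)); print("pot rect",cx,cy,w,h,a, onz(f,(cx,cy),.07))
cv2.imwrite("pics/crop1.png",cv2.resize(im[125:230,170:352],None,fx=4.39,fy=4.39,interpolation=cv2.INTER_CUBIC))
g=fs["side"]["img"]
cv2.imwrite("pics/crop2.png",cv2.resize(g[140:280,150:320],None,fx=4.25,fy=4.25,interpolation=cv2.INTER_CUBIC))
E
python3 m.py
```

```text
board corners [[0.6834, 0.2728, 0.012], [0.7094, -0.3129, 0.012], [0.3876, -0.3233, 0.012], [0.3631, 0.2562, 0.012]] [np.float64(0.3207), np.float64(0.5862), np.float64(0.3219), np.float64(0.5801)]
edge ang deg 2.96
edge ang deg -87.47
edge ang deg -178.15
edge ang deg 92.42
centre [ 0.53588607 -0.02681348  0.012     ]
terra bbox 289 333 177 210 468
pot rect 311.84613037109375 194.73074340820312 34.39141082763672 37.99696350097656 33.6900634765625 [ 0.48169976 -0.19464052  0.07      ]
```

View pics/crop1.png

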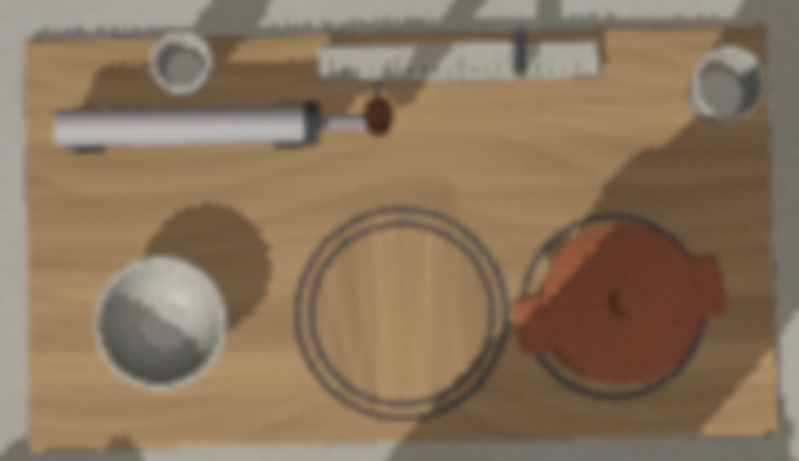

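View pics/crop2.png

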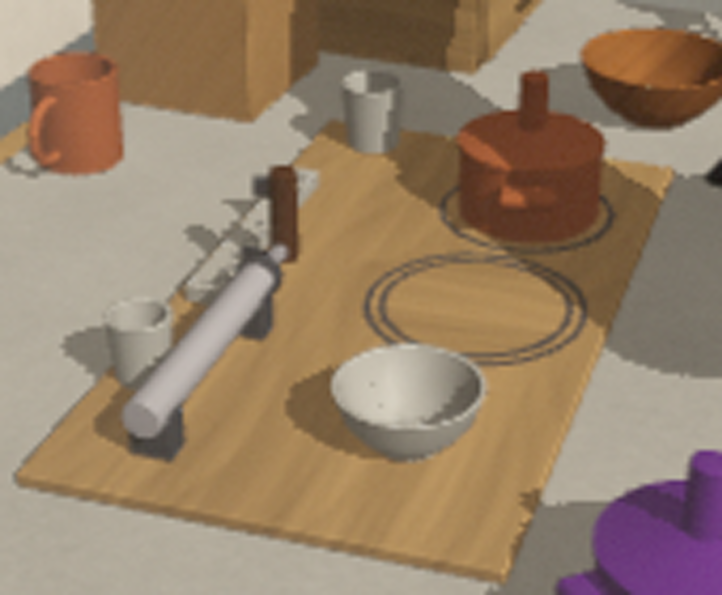

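The crops show the inner ring centre near (402,314) in crop1, single ring centre (615,306), pot lid (626,302), cursor (520,53), gauge-knob top (378,115). In crop2 the lid-knob top is at (535,77) and the gauge-knob top at (285,171).

```bash
cat > m2.py <<'E'
from h import *
import pickle
fs=pickle.load(open("f0.pkl","rb")); T,S=fs["top"],fs["side"]
t=lambda x,y:((x+.5)/4.39-.5+170,(y+.5)/4.39-.5+125)
s=lambda x,y:((x+.5)/4.25-.5+150,(y+.5)/4.25-.5+140)
for n,f,uv,z in [("ring T",T,t(402,314),.012),("ring S outer c",S,s(475,308),.012),("wait T",T,t(615,306),.012),("lid T",T,t(626,302),.080),
  ("lidknob S",S,s(535,77),.134),("gknob T",T,t(378,114),.109),("gknob S",S,s(285,171),.109),("cursor T",T,t(520,53),.042),("cursor near T",T,t(520,72),.042),("cursor S",S,s(263,184),.042),
  ("mouth T",T,t(311,122),.062),("tube end T",T,t(55,129),.061),("tumbler",T,t(727,85),.07),("bowl",T,t(161,322),.057),
  ("scaleL bottom",T,t(322,80),.026),("scaleR bottom",T,t(600,74),.026)]:
    print(n,onz(f,uv,z).round(4))
# wire ears
for uv in (t(522,325),t(718,285)): print("ear",onz(T,uv,.06).round(4))
E
python3 m2.py
```

```text
ring T [ 0.476  -0.0293  0.012 ]
ring S outer c [ 0.4721 -0.0181  0.012 ]
wait T [ 0.4863 -0.1943  0.012 ]
lid T [ 0.4855 -0.1946  0.08  ]
lidknob S [ 0.478  -0.1768  0.134 ]
gknob T [ 0.617  -0.0068  0.109 ]
gknob S [0.6131 0.0022 0.109 ]
cursor T [ 0.6768 -0.1144  0.042 ]
cursor near T [ 0.6621 -0.1147  0.042 ]
cursor S [ 0.678  -0.0961  0.042 ]
mouth T [0.6166 0.0435 0.062 ]
tube end T [0.6065 0.2363 0.061 ]
tumbler [ 0.6515 -0.2688  0.07  ]
bowl [0.4631 0.1525 0.057 ]
scaleL bottom [0.6546 0.0371 0.026 ]
scaleR bottom [ 0.6649 -0.1777  0.026 ]
ear [ 0.4674 -0.119   0.06  ]
ear [ 0.5013 -0.2661  0.06  ]
```

```bash
cat > m3.py <<'E'
from h import *
import pickle
fs=pickle.load(open("f0.pkl","rb")); T,S=fs["top"],fs["side"]
for n,p in [("lidknobtop",(.4855,-.1946,.134)),("gknobtop",(.617,-.0068,.109)),("ring",(.476,-.0293,.012))]:
    q=proj(S,p); print(n,"side px",q.round(1),"crop2",((q-[150,140])*4.25).round(0))
# hue detail side
hs=cv2.cvtColor(S["img"],cv2.COLOR_BGR2HSV)
print("lid knob rows"); 
for y in range(154,172,2): print(y,[tuple(int(v) for v in hs[y,x]) for x in range(270,283,2)])
# ring fits from dark pixels: ray-cast to board then circle fit with known-radius rejection
from scipy.optimize import least_squares
for n,f,(x0,y0,x1,y1) in [("T",T,(235,170,288,223)),("S",S,(233,196,291,228))]:
    g=cv2.cvtColor(f["img"],cv2.COLOR_BGR2GRAY).astype(float)
    bh=cv2.morphologyEx(g.astype(np.uint8),cv2.MORPH_BLACKHAT,np.ones((5,5)))
    ys,xs=np.nonzero(bh[y0:y1,x0:x1]>12); w=bh[y0:y1,x0:x1][ys,xs]
    P=np.array([onz(f,(x+x0,y+y0),.012)[:2] for x,y in zip(xs,ys)])
    def res(c):
        r=np.linalg.norm(P-c,axis=1); d=np.minimum(abs(r-.070),abs(r-.081)); return np.minimum(d,.006)*w
    best=min((least_squares(res,[.476+a,-.0293+b],loss="soft_l1",f_scale=.02) for a in(-.005,0,.005) for b in(-.005,0,.005,.01)),key=lambda r:r.cost)
    print("ring",n,best.x.round(4),len(P),best.cost)
E
python3 m3.py
```

```text
lidknobtop side px [274.9 155.5] crop2 [531.  66.]
gknobtop side px [216.7 178.5] crop2 [284. 164.]
ring side px [261.3 210.2] crop2 [473. 298.]
lid knob rows
154 [(21, 33, 178), (20, 32, 178), (21, 33, 178), (20, 32, 177), (20, 32, 178), (19, 34, 180), (21, 34, 174)]
156 [(20, 30, 178), (19, 36, 175), (17, 53, 160), (13, 63, 155), (18, 51, 121), (19, 35, 123), (21, 39, 123)]
158 [(21, 33, 178), (14, 68, 123), (10, 168, 108), (9, 163, 111), (10, 170, 111), (22, 38, 122), (21, 35, 123)]
160 [(22, 31, 179), (13, 62, 124), (9, 161, 87), (10, 164, 90), (10, 167, 96), (18, 37, 123), (20, 37, 125)]
162 [(20, 33, 180), (13, 85, 111), (10, 155, 87), (10, 159, 90), (9, 164, 95), (20, 38, 122), (21, 40, 121)]
164 [(20, 33, 177), (12, 90, 110), (8, 158, 89), (9, 152, 92), (11, 137, 99), (21, 36, 120), (21, 40, 120)]
166 [(8, 163, 108), (10, 154, 88), (10, 159, 90), (10, 165, 93), (10, 162, 99), (11, 118, 127), (13, 74, 117)]
168 [(10, 163, 108), (10, 157, 86), (10, 160, 89), (8, 165, 91), (9, 163, 100), (10, 162, 113), (10, 171, 112)]
170 [(9, 158, 108), (9, 153, 100), (9, 154, 93), (10, 165, 99), (9, 161, 111), (9, 163, 114), (9, 169, 113)]
ring T [ 0.4766 -0.0289] 463 0.1491984461197247
ring S [ 0.4729 -0.0216] 324 0.25949608458690604
```

{"name": "step_arm", "arguments": {"plan": "20 -10 0 5 8.5;42.3 -21.7 2 11.4 8.5;42.3 -21.7 2 11.4 8.5;42.3 -21.7 2 11.4 8.5;42.3 -21.7 2 11.4 8.5;42.3 -21.7 2 11.4 8.5;42.3 -21.7 2 11.4 8.5;42.3 -21.7 2 11.4 8.5;42.3 -21.7 2 11.4 8.5;42.3 -21.7 2 11.4 8.5", "force": 30}}

```text
clock: 0.93
eef_pos: [0.4413, -0.233, 0.2139]
tool_rot: [-0.0, 1.0, 0.024, -0.0]
force: [-0.1, -1.2, -0.3]
grip_width: 0.0853
```

{"name": "step_arm", "arguments": {"plan": "0 0 0 0 8.5"}}

```text
clock: 1.02
eef_pos: [0.4445, -0.2304, 0.2133]
tool_rot: [-0.001, 1.0, 0.027, 0.001]
force: [-0.3, -0.1, -0.4]
grip_width: 0.0847
```

{"name": "step_arm", "arguments": {"plan": "4.2 -3.4 0 0 8.5;4.2 -3.4 5 0 8.5;4.2 -3.4 5 0 8.5;4.2 -3.4 5 0 8.5"}}

```text
clock: 1.35
eef_pos: [0.479, -0.1974, 0.1613]
tool_rot: [-0.001, 1.0, 0.025, -0.003]
force: [-0.2, -0.4, 0.5]
grip_width: 0.0851
```

```bash
cat > look.py <<'E'
from h import *
import sys,pickle
n=sys.argv[1]; o=manip.get_obs(); print(o["clock"],o["eef_pos"].round(4),o["tool_rot"].round(4),o["force"].round(1),round(o["grip_width"],4))
fs={c:manip.grab_frame(c) for c in("top","side")}; pickle.dump(fs,open(f"f{n}.pkl","wb"))
p=o["eef_pos"]; 
for c in fs: print(c,"TCP px",proj(fs[c],p).round(1))
def crop(c,cx,cy,w,h,k):
    x0,y0=max(int(cx-w/2),0),max(int(cy-h/2),0); print(c,"origin",x0,y0,"scale",k)
    return cv2.resize(fs[c]["img"][y0:y0+h,x0:x0+w],(w*k,h*k),interpolation=cv2.INTER_CUBIC)
a=[float(v) for v in sys.argv[2:6]]
A=crop("side",a[0],a[1],100,100,4); B=crop("top",a[2],a[3],100,100,4)
cv2.imwrite(f"pics/l{n}.png",np.hstack([A,B]))
E
python3 look.py 1 275 170 310 190
```

```text
1.35 [ 0.479  -0.1974  0.1613] [-0.0012  0.9997  0.0253 -0.0027] [-0.2 -0.4  0.5] 0.0851
top TCP px [316.3 194. ]
side TCP px [277.3 147.9]
side origin 225 120 scale 4
top origin 260 140 scale 4
```

View pics/l1.png

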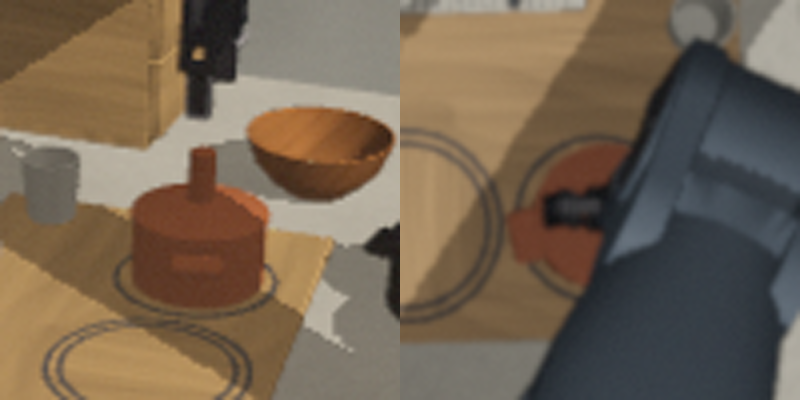

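Side view: the +y fingertip sits at (200,117) in the crop, almost directly above the lid knob (top at (203,150)). In the top view, the finger is near (570,208), over the lid and short of its knob, but the arm hides the rest.

Run:
```python
from h import *
import pickle
fs=pickle.load(open("f1.pkl","rb"));S,T=fs["side"],fs["top"]
p=np.array([.479,-.1974,.1613])
ax=np.array([-.049,.9988,0])
for o in (.0425,.057):
  for dz in(0,.013): 
    q=p+ax*o+[0,0,dz]; s=proj(S,q);t=proj(T,q); print(o,dz,"side crop",((s-[225,120])*4).round(),"top crop",((t-[260,140])*4+[400,0]).round())
for n,q in [("lidknob top est",(.4855,-.1946,.134)),("alt",(.481,-.187,.134))]:
    print(n,((proj(S,q)-[225,120])*4).round())
```

```text
0.0425 0 side crop [197. 130.] top crop [570. 217.]
0.0425 0.013 side crop [198. 115.] top crop [572. 216.]
0.057 0 side crop [193. 136.] top crop [551. 218.]
0.057 0.013 side crop [193. 121.] top crop [553. 217.]
lidknob top est [199. 142.]
alt [202. 146.]
```

{"name": "step_arm", "arguments": {"plan": "0 0 0 0 8.5;0 0 0 0 8.5;0 0 0 0 8.5"}}

```text
clock: 1.7
eef_pos: [0.4807, -0.1996, 0.1653]
tool_rot: [0.0, 1.0, 0.024, 0.001]
force: [-0.1, 0.0, 0.8]
grip_width: 0.0854
```

```bash
python3 look.py 2 275 150 310 190
python3 - <<'E'
from h import *
import pickle
S=pickle.load(open("f2.pkl","rb"))["side"];g=cv2.cvtColor(S["img"],cv2.COLOR_BGR2GRAY)
for y in range(142,164): print(y,g[y,262:292])
E
```

```text
1.7 [ 0.4807 -0.1996  0.1653] [4.000e-04 9.997e-01 2.390e-02 9.000e-04] [-0.1  0.   0.8] 0.0854
top TCP px [317.2 193.4]
side TCP px [277.  146.5]
side origin 225 100 scale 4
top origin 260 140 scale 4
142 [103 108 113 136 137 137 138 137 138  94  44  32  31  34  55  77 162 175
 176 176 177 176 177 176 178 179 178 178 178 178]
143 [107 109 113 139 140 138 139 136 134  85  38  34  30  31  63  80 162 174
 175 177 178 176 176 177 176 176 177 177 178 178]
144 [109 112 118 139 141 139 137 134 123  80  41  32  32  34  61  70 161 175
 176 176 176 176 177 176 174 175 176 176 176 178]
145 [113 117 117 141 139 137 134 131 121  78  40  32  41  36  62  69 161 175
 175 175 176 175 175 174 175 176 176 174 175 177]
146 [110 115 119 138 138 132 131 129 122  78  42  35  29  36  61  73 160 172
 174 174 175 175 176 175 176 175 176 176 177 177]
147 [111 114 116 137 135 131 128 128 125  89  57  46  42  42  62 105 164 174
 174 174 175 176 177 177 175 176 176 176 175 174]
148 [118 112 114 134 133 128 129 131 151 133 104  97  85  77  87 131 167 175
 175 174 176 176 176 176 173 175 173 172 151 141]
149 [115 
[... 1195 characters left out ...]
 78  78  76 115
 122 123 123 124 123 122 123 123  82  55  55  52]
159 [178 179 180 180 179 179 179 177 177 178 113  60  61  66  66  68  69 114
 123 124 123 123 124 122 124 123  97  64  54  54]
160 [180 180 178 179 180 180 180 178 178 179 116  61  62  63  65  67  68 116
 124 125 123 123 123 122 122 123 103  70  52  54]
161 [180 178 179 178 178 179 177 176 176 176 111  61  64  63  66  69  67 112
 121 120 122 119 120 121 123 122 122 101  65  56]
162 [177 178 179 179 178 177 178 178 179 159  99  59  62  66  65  66  70 112
 121 121 122 120 120 121 120 122 120 121  91  61]
163 [178 178 179 179 178 177 179 178 178 158  98  62  65  66  67  66  70 111
 122 119 120 119 121 120 121 120 120 120 122  93]
```

{"name": "step_arm", "arguments": {"plan": "0 -0.7 2 0 8.5;0 -0.7 4 0 8.5;0 -0.7 6.3 0 8.5;0 -0.7 6.3 0 8.5;0 -0.7 6.3 0 8.5", "force": 25}}

```text
clock: 2.22
eef_pos: [0.4794, -0.1917, 0.1009]
tool_rot: [-0.0, 1.0, 0.024, -0.001]
force: [0.8, -0.0, 1.0]
grip_width: 0.0854
```

```bash
python3 look.py 3 275 160 310 190
```

```text
2.2167 [ 0.4794 -0.1917  0.1009] [-4.000e-04  9.997e-01  2.430e-02 -9.000e-04] [ 0.8 -0.   1. ] 0.0854
top TCP px [312.1 194.9]
side TCP px [275.9 165.1]
side origin 225 110 scale 4
top origin 260 140 scale 4
```

View pics/l3.png

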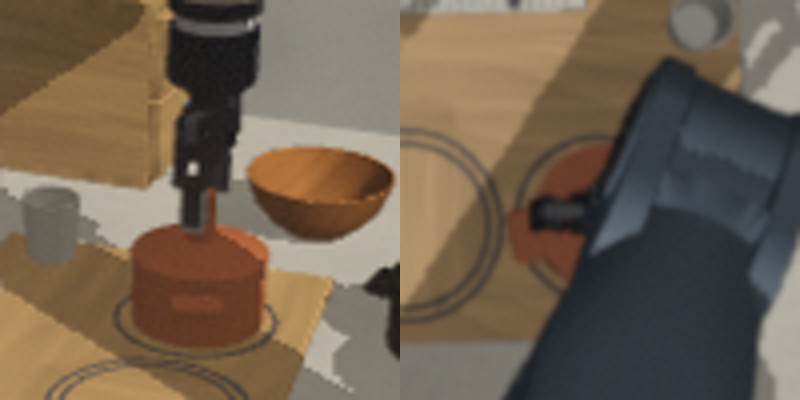

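Side crop: the front finger at (194,205) stands slightly left of the lid-knob centre (203,205), with its tip just above the lid. I shift 2 mm along +x and close.

{"name": "step_arm", "arguments": {"plan": "0.2 0 0 0 6;0.2 0 0 0 4.5;0.2 0 0 0 3.5;0.2 0 0 0 3;0.2 0 0 0 2.6;0.2 0 0 0 2.2", "force": 25}}

```text
clock: 2.82
eef_pos: [0.4822, -0.1913, 0.1012]
tool_rot: [-0.0, 1.0, 0.025, 0.0]
force: [0.3, 3.8, 2.3]
grip_width: 0.0233
```

{"name": "step_arm", "arguments": {"plan": "0 0 0 0 1.8;0 0 0 0 1.8;0 0 0 0 1.8;0 0 0 0 1.8", "force": 40}}

```text
clock: 3.15
eef_pos: [0.4822, -0.1913, 0.1013]
tool_rot: [-0.0, 1.0, 0.025, 0.0]
force: [-1.7, 6.0, 4.7]
grip_width: 0.0229
```

```bash
python3 look.py 4 265 170 300 190
python3 - <<'E'
from h import *
import pickle
A=pickle.load(open("f3.pkl","rb"))["side"]["img"];B=pickle.load(open("f4.pkl","rb"))["side"]["img"]
for n,I in(("before",A),("after",B)):
    h=cv2.cvtColor(I,cv2.COLOR_BGR2HSV); m=((h[...,0]<14)&(h[...,1]>130)&(h[...,2]<150))[160:200,250:300]
    ys,xs=np.nonzero(m); print(n,len(xs),xs.mean()+250,ys.mean()+160)
E
```

```text
3.15 [ 0.4822 -0.1913  0.1013] [-4.000e-04  9.997e-01  2.460e-02  1.000e-04] [-1.7  6.   4.7] 0.0229
top TCP px [312. 194.]
side TCP px [275.1 164.9]
side origin 215 120 scale 4
top origin 250 140 scale 4
before 918 274.69063180827885 180.54030501089323
after 896 274.46651785714283 180.77232142857142
```

{"name": "step_arm", "arguments": {"plan": "0 -0.4 0 0 1.8;0 -1.2 0 0 1.8;0 -2.2 0 0 1.8;0 -3.2 0 0 1.8;0 -4.2 0 0 1.8;0 -5.2 0 0 1.8;0 -6.2 0 0 1.8;0 -7.2 0 0 1.8;0 -7.8 0 0 1.8;0 -8 0 0 1.8"}}

```text
clock: 4.08
eef_pos: [0.4786, -0.112, 0.1013]
tool_rot: [0.001, 1.0, 0.024, 0.0]
force: [0.9, -6.6, 3.6]
grip_width: 0.023
```

{"name": "step_arm", "arguments": {"plan": "0 -0.4 0 0 1.8;0 -1.2 0 0 1.8;0 -2.2 0 0 1.8;0 -3.2 0 0 1.8;0 -4.2 0 0 1.8;0 -5.2 0 0 1.8;0 -6.2 0 0 1.8;0 -7.2 0 0 1.8;0 -7.9 0 0 1.8;0 -8.1 0 0 1.8"}}

```text
clock: 4.92
eef_pos: [0.4746, -0.031, 0.1013]
tool_rot: [0.001, 1.0, 0.025, 0.0]
force: [0.1, -8.1, 3.6]
grip_width: 0.0228
```

{"name": "step_arm", "arguments": {"plan": "0 0 0 0 1.8;0 0 0 0 1.8"}}

```text
clock: 5.08
eef_pos: [0.4746, -0.0308, 0.1013]
tool_rot: [-0.0, 1.0, 0.025, 0.0]
force: [0.5, 0.3, 4.6]
grip_width: 0.0232
```

```bash
python3 look.py 5 260 200 262 190
```

```text
5.0833 [ 0.4746 -0.0308  0.1013] [-4.000e-04  9.997e-01  2.460e-02  2.000e-04] [0.5 0.3 4.6] 0.0232
top TCP px [262.1 195.1]
side TCP px [262.6 184.9]
side origin 210 150 scale 4
top origin 212 140 scale 4
```

View pics/l5.png

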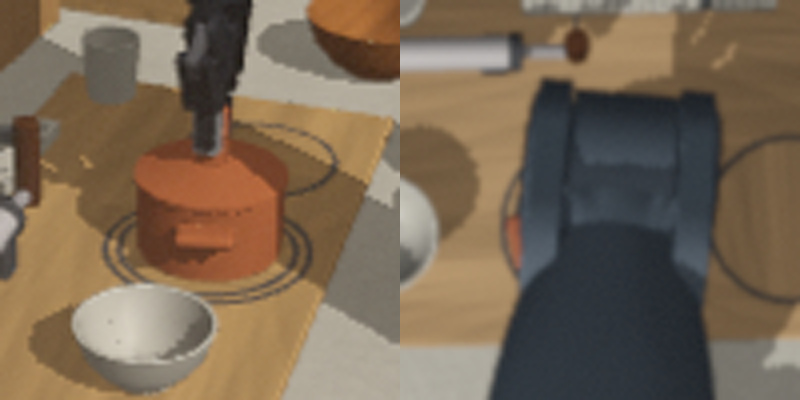

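Side crop: the pot base (137–281) stands inside the inner ring (about 116–298), with its lowest edge at v 278 against the ring's 289. I release it and clear the arm to check from above.

{"name": "step_arm", "arguments": {"plan": "0 0 0 0 2.6;0 0 0 0 4;0 0 0 0 6;0 0 0 0 8.5;0 0 0 0 8.5;0 0 0 0 8.5;0 0 -3 0 8.5;0 0 -6 0 8.5;0 0 -9 0 8.5;0 0 -10 0 8.5"}}

```text
clock: 6.02
eef_pos: [0.4758, -0.031, 0.205]
tool_rot: [0.0, 1.0, 0.024, 0.002]
force: [-0.1, -0.4, 0.7]
grip_width: 0.0844
```

{"name": "step_arm", "arguments": {"plan": "0 3 0 0 8.5;0 7 0 0 8.5;0 11 0 0 8.5;0 15 0 0 8.5;0 19 0 0 8.5;0 22 0 0 8.5;0 24 0 0 8.5;0 24 0 0 8.5;0 24 0 0 8.5"}}

```text
clock: 6.77
eef_pos: [0.4857, -0.2715, 0.2006]
tool_rot: [-0.0, 1.0, 0.023, -0.0]
force: [0.3, -0.5, 0.1]
grip_width: 0.0849
```

```bash
python3 look.py 6 260 200 262 180;cat > fit.py <<'E'
from h import *
import pickle,sys
from scipy.optimize import least_squares
T=pickle.load(open(sys.argv[1],"rb"))["top"]
h=cv2.cvtColor(T["img"],cv2.COLOR_BGR2HSV)
m=((h[...,0]<9)&(h[...,1]>150)).astype(np.uint8)
m[:, :225]=0;m[:,300:]=0;m[:165]=0;m[225:]=0
m=cv2.morphologyEx(m,cv2.MORPH_OPEN,cv2.getStructuringElement(cv2.MORPH_ELLIPSE,(15,15)))
c=max(cv2.findContours(m,0,1)[0],key=cv2.contourArea); (u,v),r=cv2.minEnclosingCircle(c); M=cv2.moments(c)
print("lid",(u,v),r,M["m10"]/M["m00"],M["m01"]/M["m00"],onz(T,(M["m10"]/M["m00"],M["m01"]/M["m00"]),.078).round(4))
E
python3 fit.py f6.pkl
```

```text
6.7667 [ 0.4857 -0.2715  0.2006] [-3.000e-04  9.997e-01  2.340e-02 -3.000e-04] [ 0.3 -0.5  0.1] 0.0849
top TCP px [342.6 191.6]
side TCP px [281.9 129.8]
side origin 210 150 scale 4
top origin 212 130 scale 4Traceback (most recent call last):
  File "fit.py", line 9, in <module>
    c=max(cv2.findContours(m,0,1)[0],key=cv2.contourArea); (u,v),r=cv2.minEnclosingCircle(c); M=cv2.moments(c)
ValueError: max() iterable argument is empty
```

View pics/l6.png

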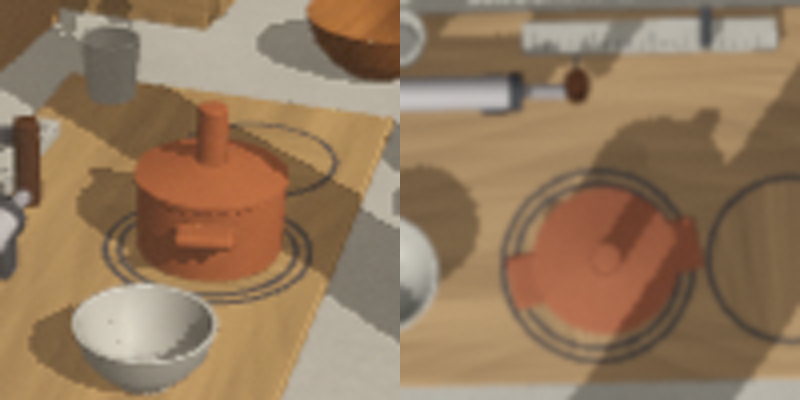

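The top crop shows the pot's lid centre at about (606,260) and the ring centre at about (598,265): inside the ring but slightly off centre. I'll measure the offset.

```bash
cat > fit.py <<'E'
from h import *
import pickle,sys
from scipy.optimize import least_squares
T=pickle.load(open(sys.argv[1],"rb"))["top"]; I=T["img"].astype(int)
rg=(I[...,2]*100//(I.sum(2)+1)).astype(np.uint8)
m=((rg>47)).astype(np.uint8); k=np.zeros_like(m); k[165:225,225:300]=1; m*=k
m=cv2.morphologyEx(m,cv2.MORPH_OPEN,cv2.getStructuringElement(cv2.MORPH_ELLIPSE,(19,19)))
c=max(cv2.findContours(m,0,1)[0],key=cv2.contourArea); (u,v),r=cv2.minEnclosingCircle(c); M=cv2.moments(m,True)
cu=(M["m10"]/M["m00"],M["m01"]/M["m00"])
print("lid",(u,v),r,"area r",np.sqrt(m.sum()/np.pi),cu,onz(T,cu,.078).round(4))
g=cv2.cvtColor(T["img"],cv2.COLOR_BGR2GRAY)
bh=cv2.morphologyEx(g,cv2.MORPH_BLACKHAT,np.ones((5,5)))
bh[rg>44]=0
ys,xs=np.nonzero((bh>10)&(k>0)); w=bh[ys,xs]
P=np.array([onz(T,(x,y),.012)[:2] for x,y in zip(xs,ys)])
def res(c):
    r=np.linalg.norm(P-c,axis=1); return np.minimum(np.minimum(abs(r-.070),abs(r-.081)),.006)*w
b=min((least_squares(res,[.476+a,-.029+b]) for a in(-.006,0,.006) for b in(-.006,0,.006)),key=lambda r:r.cost)
print("ring",b.x.round(4),len(P)); print("knob top z.134 crop(606,258):",onz(T,(212+206/4,130+258/4),.134).round(4))
E
python3 fit.py f6.pkl
```

```text
lid (263.5, 195.0) 18.927593231201172 area r 17.679940843579836 (263.3187372708758, 194.5081466395112) [ 0.478  -0.0352  0.078 ]
ring [ 0.4766 -0.0291] 453
knob top z.134 crop(606,258): [ 0.4749 -0.0347  0.134 ]
```

Measured by the top camera, the pot is 6 mm short in y (margin about 3.5 mm). I'll regrip and slide it 5 mm further.

{"name": "step_arm", "arguments": {"plan": "0 -3 0 0 8.5;0 -7 0 0 8.5;0 -11 0 0 8.5;0 -15 0 0 8.5;0 -19 0 0 8.5;0 -22 0 0 8.5;0 -24 0 0 8.5;0 -24 0 0 8.5;0 -24 0 0 8.5"}}

```text
clock: 7.62
eef_pos: [0.4739, -0.029, 0.2014]
tool_rot: [-0.0, 1.0, 0.027, 0.0]
force: [1.1, 0.8, -1.0]
grip_width: 0.0851
```

{"name": "step_arm", "arguments": {"plan": "0 0 3 0 8.5;0 0 6 0 8.5;0 0 9 0 8.5;0 0 10 0 8.5;0 0 10 0 5;0 0 10 0 3.4;0 0 10 0 2.6;0 0 10 0 1.8;0 0 10 0 1.8;0 0 10 0 1.8"}}

```text
clock: 8.45
eef_pos: [0.4751, -0.0308, 0.1022]
tool_rot: [-0.0, 1.0, 0.024, 0.001]
force: [-0.8, 2.4, 7.4]
grip_width: 0.0228
```

{"name": "step_arm", "arguments": {"plan": "0 0 0 0 1.8;0 -0.2 0 0 1.8;0 -0.4 0 0 1.8;0 -0.5 0 0 1.8;0 -0.5 0 0 1.8;0 -0.5 0 0 1.8;0 -0.5 0 0 1.8"}}

```text
clock: 9.03
eef_pos: [0.4752, -0.0271, 0.1023]
tool_rot: [0.001, 1.0, 0.024, 0.001]
force: [0.4, -6.4, 5.3]
grip_width: 0.0232
```

{"name": "step_arm", "arguments": {"plan": "0 -0.2 0 0 1.8;0 -0.2 0 0 1.8;0 -0.2 0 0 1.8;0 -0.2 0 0 1.8"}}

```text
clock: 9.37
eef_pos: [0.4751, -0.025, 0.1022]
tool_rot: [0.001, 1.0, 0.024, 0.001]
force: [0.6, -5.4, 4.8]
grip_width: 0.0227
```

{"name": "step_arm", "arguments": {"plan": "0 0 0 0 2.6;0 0 0 0 4;0 0 0 0 6;0 0 0 0 8.5;0 0 0 0 8.5;0 0 0 0 8.5;0 0 -3 0 8.5;0 0 -6 0 8.5;0 0 -9 0 8.5;0 0 -10 0 8.5"}}

```text
clock: 10.2
eef_pos: [0.4754, -0.024, 0.205]
tool_rot: [0.0, 1.0, 0.024, 0.002]
force: [1.0, 0.1, 0.9]
grip_width: 0.085
```

{"name": "step_arm", "arguments": {"plan": "0 3 0 0 8.5;0 7 0 0 8.5;0 11 0 0 8.5;0 15 0 0 8.5;0 19 0 0 8.5;0 22 0 0 8.5;0 24 0 0 8.5;0 24 0 0 8.5;0 24 0 0 8.5"}}

```text
clock: 10.95
eef_pos: [0.4854, -0.2645, 0.2006]
tool_rot: [-0.0, 1.0, 0.023, -0.0]
force: [-0.1, 0.5, 0.2]
grip_width: 0.0851
```

```bash
python3 look.py 7 260 200 262 180; python3 fit.py f7.pkl
```

```text
10.95 [ 0.4854 -0.2645  0.2006] [-4.000e-04  9.997e-01  2.340e-02 -4.000e-04] [-0.1  0.5  0.2] 0.0851
top TCP px [340.2 191.7]
side TCP px [281.4 130.4]
side origin 210 150 scale 4
top origin 212 130 scale 4
lid (261.5, 194.5) 19.039531707763672 area r 17.697935698969246 (261.4969512195122, 194.41361788617886) [ 0.4782 -0.0292  0.078 ]
ring [ 0.4766 -0.029 ] 438
knob top z.134 crop(606,258): [ 0.4749 -0.0347  0.134 ]
```

Pot now measures within about 2 mm of the ring centre. Next, the gauge knob.

{"name": "step_arm", "arguments": {"plan": "2 -3 0 0 8.5;4 -7 0 0 8.5;6 -11 0 0 8.5;8 -15 0 0 8.5;10.5 -19 0 0 8.5;12.5 -23 0 0 8.5;14.1 -25.6 0 0 8.5;14.1 -25.6 0 0 8.5;14.1 -25.6 0 0 8.5;14.1 -25.6 0 0 8.5"}}

```text
clock: 11.88
eef_pos: [0.6134, 0.0001, 0.201]
tool_rot: [0.0, 1.0, 0.026, -0.0]
force: [-0.1, 0.3, -0.1]
grip_width: 0.0849
```

{"name": "step_arm", "arguments": {"plan": "0 0 3 0 8.5;0 0 5 0 8.5;0 0 5 0 8.5;0 0 5 0 8.5"}}

```text
clock: 12.22
eef_pos: [0.6127, -0.0022, 0.151]
tool_rot: [0.0, 1.0, 0.024, -0.001]
force: [-0.3, 0.0, -0.1]
grip_width: 0.085
```

```bash
python3 look.py 8 230 165 262 160
```

```text
12.2167 [ 0.6127 -0.0022  0.151 ] [ 0.      0.9997  0.0237 -0.0011] [-0.3  0.  -0.1] 0.085
top TCP px [254.3 149.9]
side TCP px [217.  166.8]
side origin 180 115 scale 4
top origin 212 110 scale 4
```

View pics/l8.png

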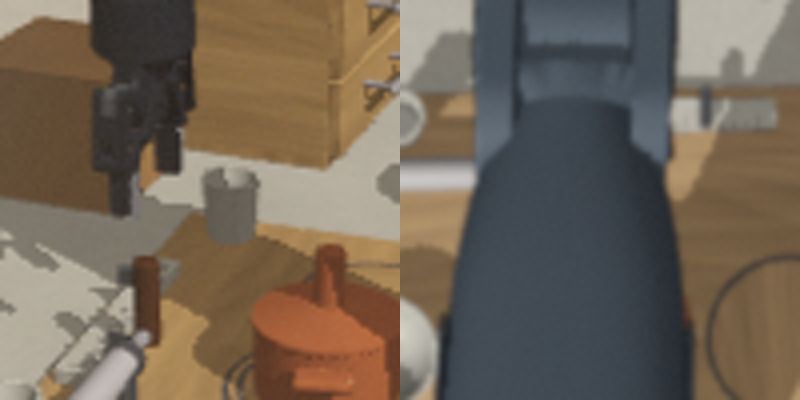

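Side crop: fingertips at (121,213) and (170,172), so the midpoint (145,192) lies straight above the gauge knob's top at (146,262). Descend and grip.

{"name": "step_arm", "arguments": {"plan": "0 0 2.5 0 8.5;0 0 5 0 8.5;0 0 7.3 0 8.5;0 0 7.8 0 8.5;0 0 7.8 0 8.5;0 0 7.8 0 5;0 0 7.8 0 3.4;0 0 7.8 0 2.4;0 0 7.8 0 1.6;0 0 7.8 0 1.6", "force": 40}}

```text
clock: 13.15
eef_pos: [0.6146, -0.0017, 0.0741]
tool_rot: [0.001, 1.0, 0.024, 0.001]
force: [-1.0, -35.2, 17.3]
grip_width: 0.025
```

{"name": "step_arm", "arguments": {"plan": "0 0 0 0 1.6;0 0 0 0 1.6;0 0 0 0 1.6"}}

```text
clock: 13.4
eef_pos: [0.6148, -0.004, 0.0745]
tool_rot: [0.003, 1.0, 0.023, 0.001]
force: [-1.4, -14.7, 6.4]
grip_width: 0.0212
```

```bash
python3 look.py 9 230 175 262 160
python3 - <<'E'
from h import *
import pickle
for n in "0789":
    T=pickle.load(open(f"f{n}.pkl","rb"))["top"]; g=cv2.cvtColor(T["img"],cv2.COLOR_BGR2GRAY).astype(float)
    # cursor: dark columns on the bright scale strip
    r=g[133:142,281:297]; d=np.clip(150-r,0,None)
    print(n,r[[1,3,5,7]].astype(int).tolist() if n in"09" else "")
E
```

```text
13.4 [ 0.6148 -0.004   0.0745] [0.0026 0.9997 0.0233 0.001 ] [ -1.4 -14.7   6.4] 0.0212
top TCP px [254.8 152.8]
side TCP px [217.3 188.9]
side origin 180 125 scale 4
top origin 212 110 scale 4
0 [[126, 126, 126, 126, 123, 105, 81, 67, 68, 85, 90, 96, 111, 116, 118, 116], [169, 167, 166, 167, 162, 139, 96, 68, 79, 107, 116, 130, 157, 165, 164, 165], [168, 166, 163, 164, 160, 138, 94, 68, 81, 114, 135, 152, 162, 165, 164, 166], [163, 163, 156, 163, 162, 140, 96, 73, 90, 134, 155, 149, 160, 162, 157, 166]]
7 
8 
9 [[140, 139, 141, 140, 137, 118, 92, 76, 79, 95, 100, 102, 102, 103, 103, 103], [183, 183, 181, 182, 178, 153, 106, 77, 90, 119, 127, 127, 126, 126, 126, 125], [182, 181, 178, 180, 176, 152, 106, 76, 83, 119, 128, 125, 125, 126, 125, 127], [177, 178, 171, 179, 178, 153, 107, 67, 79, 117, 122, 112, 121, 124, 118, 124]]
```

{"name": "step_arm", "arguments": {"plan": "0 0.4 0 0 1.6;0 1.2 0 0 1.6;0 2.1 0 0 1.6;0 3 0 0 1.6;0 3.9 0 0 1.6;0 4.8 0 0 1.6;0 5.7 0 0 1.6;0 6.4 0 0 1.6;0 6.8 0 0 1.6;0 7 0 0 1.6"}}

```text
clock: 14.33
eef_pos: [0.6178, -0.0704, 0.0745]
tool_rot: [-0.001, 1.0, 0.025, 0.001]
force: [-2.2, 6.7, 8.3]
grip_width: 0.0209
```

{"name": "step_arm", "arguments": {"plan": "0 0.4 0 0 1.6;0 1.2 0 0 1.6;0 2 0 0 1.6;0 2.6 0 0 1.6;0 3 0 0 1.6;0 3.2 0 0 1.6;0 3.2 0 0 1.6;0 3.2 0 0 1.6"}}

```text
clock: 15.0
eef_pos: [0.6193, -0.1017, 0.0744]
tool_rot: [-0.001, 1.0, 0.025, 0.001]
force: [-2.4, 7.1, 8.2]
grip_width: 0.0208
```

{"name": "step_arm", "arguments": {"plan": "0 0.5 0 0 1.6;0 1 0 0 1.6;0 1.3 0 0 1.6;0 1.3 0 0 1.6;0 1.3 0 0 1.6;0 1.3 0 0 1.6"}}

```text
clock: 15.5
eef_pos: [0.6198, -0.1145, 0.0744]
tool_rot: [-0.001, 1.0, 0.025, 0.001]
force: [-3.9, 8.4, 9.0]
grip_width: 0.0207
```

```bash
python3 look.py A 230 175 275 150
python3 - <<'E'
from h import *
import pickle
S=pickle.load(open("fA.pkl","rb"))["side"];print("cursor pred",[((proj(S,p))).round(1).tolist() for p in [(.6735,-.111,.042),(.6565,-.110,.042),(.6201,-.1149,.109),(.6551,-.113,.037)]])
I=S["img"][160:200,190:240]; cv2.imwrite("pics/sA.png",cv2.resize(I,(750,600),interpolation=cv2.INTER_CUBIC))
E
```

```text
15.5 [ 0.6198 -0.1145  0.0744] [-1.200e-03  9.997e-01  2.490e-02  6.000e-04] [-3.9  8.4  9. ] 0.0207
top TCP px [288.4 152.1]
side TCP px [229.2 174.8]
side origin 180 125 scale 4
top origin 225 100 scale 4
cursor pred [[214.5, 181.3], [218.9, 182.2], [229.1, 165.3], [219.7, 183.3]]
```

View pics/lA.png

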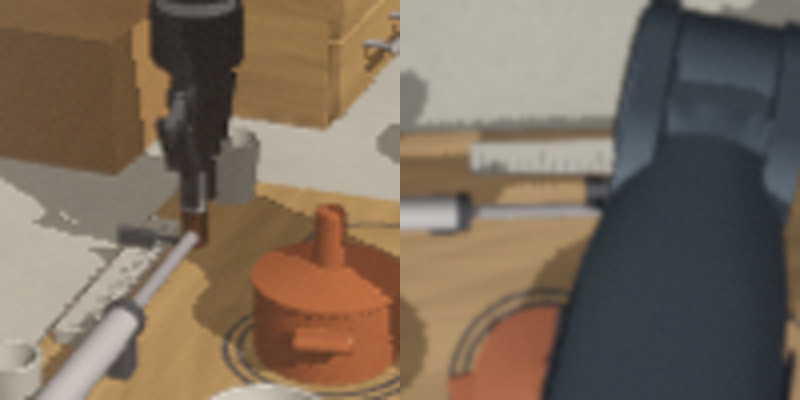

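View pics/sA.png

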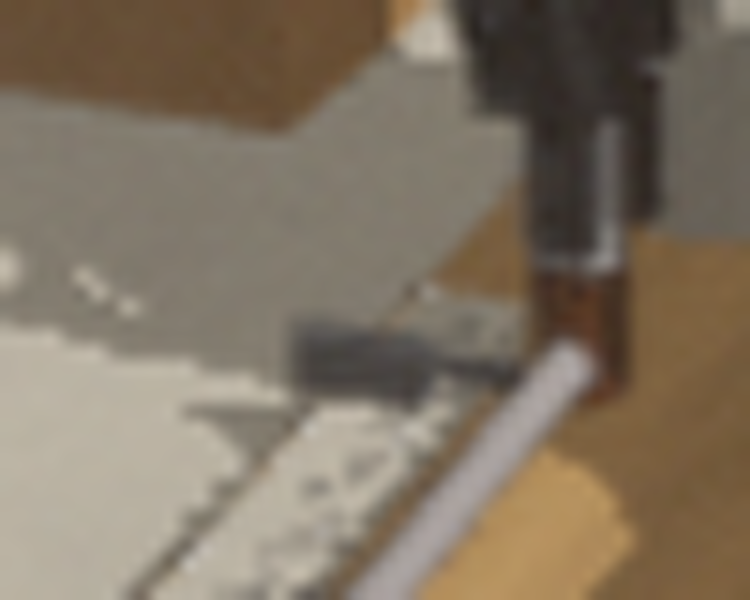

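The side zoom shows the pointer (435–520, ~367) meeting the cursor's near end (295–430, 320–405) about mid-height. I compare numerically with the projected geometry.

Run:
```python
from h import *
import pickle
S=pickle.load(open("fA.pkl","rb"))["side"];g=cv2.cvtColor(S["img"],cv2.COLOR_BGR2GRAY).astype(int)
print("cols",list(range(208,226)))
for v in range(179,191): print(v,g[v,208:226].tolist())
K=np.array([.6198,-.1145]); a=.049; ex=np.array([np.cos(a),np.sin(a)]);ey=np.array([-np.sin(a),np.cos(a)])
P=lambda x,y,z:proj(S,[*(K+ex*x+ey*y),z]).round(2).tolist()
print("pointer root/tip",P(.012,0,.037),P(.035,0,.037))
for dy in(-.005,0,.005):
  print("cursor ctr dy",dy,"top near +y/-y",P(.042,dy+.005,.042),P(.042,dy-.005,.042),"top far +y/-y",P(.076,dy+.005,.042),P(.076,dy-.005,.042),"bot near/far +y",P(.042,dy+.005,.026),P(.076,dy+.005,.026))
```

```text
cols [208, 209, 210, 211, 212, 213, 214, 215, 216, 217, 218, 219, 220, 221, 222, 223, 224, 225]
179 [123, 123, 123, 122, 123, 122, 123, 124, 121, 99, 137, 122, 109, 109, 102, 99, 98, 71]
180 [125, 122, 120, 119, 122, 123, 122, 122, 113, 119, 121, 122, 121, 122, 125, 121, 115, 80]
181 [125, 109, 103, 100, 106, 111, 117, 108, 118, 121, 122, 122, 111, 106, 122, 126, 110, 80]
182 [124, 102, 84, 84, 84, 81, 79, 85, 89, 93, 106, 110, 108, 109, 125, 109, 107, 81]
183 [124, 95, 73, 68, 68, 68, 74, 76, 81, 79, 84, 97, 107, 109, 109, 106, 101, 84]
184 [123, 95, 72, 69, 72, 71, 70, 70, 69, 70, 77, 80, 70, 72, 68, 78, 75, 108]
185 [136, 101, 78, 71, 69, 70, 70, 69, 71, 67, 81, 119, 97, 84, 78, 62, 80, 140]
186 [175, 131, 106, 107, 105, 106, 104, 88, 80, 74, 109, 126, 113, 106, 102, 93, 135, 161]
187 [123, 120, 117, 169, 178, 178, 177, 144, 131, 116, 154, 162, 126, 105, 104, 134, 156, 165]
188 [122, 109, 175, 180, 177, 177, 163, 158, 158, 182, 165, 121, 106, 105, 133, 155, 164, 159]
189 [124, 159, 176, 179, 179, 178, 177, 176, 167, 157, 161, 123, 100, 118, 151, 164, 161, 137]
190 [166, 178, 178, 181, 180, 160, 155, 153, 172, 132, 108, 103, 109, 144, 162, 162, 150, 131]
pointer root/tip [226.07, 184.23] [219.77, 183.3]
cursor ctr dy -0.005 top near +y/-y [217.82, 181.71] [218.86, 180.51] top far +y/-y [208.59, 180.36] [209.68, 179.17] bot near/far +y [217.94, 185.88] [208.77, 184.51]
cursor ctr dy 0 top near +y/-y [217.29, 182.32] [218.34, 181.11] top far +y/-y [208.04, 180.96] [209.14, 179.76] bot near/far +y [217.42, 186.49] [208.22, 185.11]
cursor ctr dy 0.005 top near +y/-y [216.77, 182.93] [217.82, 181.71] top far +y/-y [207.49, 181.56] [208.59, 180.36] bot near/far +y [216.9, 187.11] [207.67, 185.73]
```

The pointer and cursor agree to about 1 mm in the side view. The top-view estimate differs by 0.4 mm, so I nudge 0.5 mm outward and hold.

{"name": "step_arm", "arguments": {"plan": "0 0.05 0 0 1.6;0 0.05 0 0 1.6;0 0.05 0 0 1.6;0 0.05 0 0 1.6;0 0.05 0 0 1.6;0 0.05 0 0 1.6"}}

```text
clock: 16.1
eef_pos: [0.6199, -0.1148, 0.0745]
tool_rot: [-0.001, 1.0, 0.025, 0.001]
force: [-2.9, 8.7, 9.6]
grip_width: 0.0211
```

Run:
```python
from h import *
o=manip.get_obs(); print(o["clock"],o["eef_pos"].round(4),o["force"].round(1),o["grip_width"],abs(o["qd"]).max())
print(manip.sign_off())
```

```text
16.1 [ 0.6199 -0.1148  0.0745] [-2.9  8.7  9.6] 0.021075544239651724 0.00188072714970839
the job is handed in; nothing more can be done
None
```

I slid the saucepan by its lid knob along the board into the double ring and let go of it. I then gripped the gauge knob, pulled the rod out about 111 mm to the cursor, and handed in at 16.1 s while holding it there.

- **Saucepan:** the first slide stopped about 6 mm short of the ring centre, so I gripped the pot again and moved it further. After release, the top camera put it within about 2 mm of the centre, inside the inner ring.
- **Pointer:** the side view put the pointer in line with the cursor to about 1 mm, though its separate edges read from -3 to +1 mm. The top-view estimate agreed to 0.4 mm, so I pulled 0.5 mm further. The tool then held still with about 9 N against it, and I took no picture after that nudge.
- **Disagreements:** the side and top cameras disagreed by up to about 15 mm in absolute y, so I relied on positions within one view and on the grip.
- **Forces:** gripping the gauge knob slightly off centre briefly pushed it against its home stop. The tool force at the end of that move read about 35 N sideways (40 N including the vertical part), then eased to about 15 N before the pull. I did not see the peak in between, and it may have come near the 40 N limit if this counts as the arm pressing.

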